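# Refit the main fuse carrier of a battery pack

## Task

Refit the battery pack's main fuse so that the pack can go on the discharge tester: lift the fuse carrier (the winged cap with two side lugs) out of the fuse rack, feel its lugs into the two slots of the pack's fuse socket, push it in against the spring and turn it clockwise to the stop, so that it springs up into its lock and stays in when you let go. Press and turn gently, never forcing the lugs or the contact, and leave the spare fuse, multimeter and screwdriver where they are.

Things in the scene. Friction and masses are not known exactly. Their poses are not given: they have to be found in the camera images.
- carrier: Fuse carrier, black plastic and steel, loose, 0.14 to 0.28 kg, upright in either rack well. Origin: centre of its lower end, z up its axis; heights from there: steel fuse end 22 mm dia to 14 mm, cone widening from 23 to 34 mm dia from 14 to 24 mm, sleeve 34 mm dia to 61.5 mm, then the flange and the grip wing. Same after half a turn. Pose unknown while held
- carrier_grip (a point): grip point on the carrier's axis, 88 mm above its lower end, in the wing: an upright bar 48 mm long (carrier's x), 14 mm thick (y), 67 to 96 mm above the lower end. Pinch it from above across its thickness, fingers along y, with 40 N or more
- carrier_lugs (a point): on the axis, mid-height of the two steel lugs, 49 mm above the lower end. The lugs stick out of the sleeve along the carrier's +x and -x (in line with the wing), tips 26 mm from the axis, each 9 mm wide and 6 mm high (46 to 52 mm)
- carrier_flange (a point): on the axis at the underside of the carrier's round flange (56 mm dia, 5.5 mm thick), 61.5 mm above its lower end
- pack: Battery pack, fixed: black ribbed housing 220 (x) x 320 (y) mm with a dark grey metal lid 120 mm above the bench, carrying the fuse socket, a low ribbed aluminium cover, two terminals and a handle bar (all below 155 mm). Origin: centre of the underside, z up
- socket_mouth (a point): centre of the grey fuse socket's rim, 130 mm above the bench; axes as the pack, NOT the slots. 62 mm dia, 10 mm above the lid, bore 36.4 mm dia, two slots half a turn apart, 11.4 mm wide, to 27.5 mm from the axis. The slots are turned 0.1 to 1.0 rad anticlockwise from the pack's x: see or feel them. Lugs resting on the rim (flange 15.5 mm above it) drop in when within 3 degrees
- socket_contact (a point): on the socket's axis 48 mm below the rim: top of the spring contact in the bore, met by the carrier's lower end when the flange is 13.5 mm above the rim. It pushes up with 4 N at first, 0.5 N more per mm, about 11 N fully in, when the flange meets the rim (hard stop). Over 40 N between carrier and pack (all contacts summed), pressing or turning, breaks the lugs
- socket_lands (a point): on the axis 7.5 mm below the rim, lower face of the two lands; lugs pass under them only with the flange under 2 mm above the rim. Clockwise seen from above, 51 degrees past the slots' middle, is a hard stop (walls the other way): turning takes under 0.15 N m, a rise of 0.2 N m is the stop. From 47 degrees the spring, if let, lifts the carrier 3.5 mm into its lock, flange 5.5 mm above the rim
- rack: fuse rack, fixed: blue plastic block 76 (x) x 170 (y) x 46 mm high with two round wells 39 mm dia, 40 mm deep, at y = -45 and +45 mm. Origin: centre of the underside, z up. The carrier stands in one well, the spare fuse in the other
- spare_fuse: bystander: bare cartridge fuse, white ceramic with steel ends, 22 mm dia x 58 mm, standing loose in the rack's other well. Origin: centre of its lower end
- multimeter: bystander: yellow and black multimeter lying face up, 180 x 88 x 40 mm, loose. Origin: centre of the underside
- screwdriver: bystander: screwdriver lying on the bench beyond the rack, 150 mm long, loose. Origin: middle of its underside
There are look-alikes about, which are no part of the job. There is more than one size of the carrier; the job needs the largest.

How it is judged (in metres and radians):
At the end, for the whole second after the job is handed in: The carrier, let go and at rest, is locked in the socket: upright within 0.06 rad, on the socket's axis within 3 mm, its flange held 3.8 to 7.2 mm above the rim by the lugs in their pockets; spare fuse, multimeter and screwdriver within 20 mm of where they were (horizontal distance between carrier_flange and socket_mouth below 0.003 m and z of carrier_flange in the frame of socket_mouth between 0.0038 and 0.0072 m and angle between carrier's own z axis and vertical below 0.06 rad and linear speed of carrier below 0.01 m/s and distance of each of spare_fuse, multimeter, screwdriver from where it was at the start of the episode below 0.02 m); the robot touches nothing.
It fails at once if the carrier is forced: more than 40 N between carrier and pack (contact force between carrier and pack above 40 N).
It fails at once if the spare fuse is pulled out or pushed about (distance of spare_fuse from where it was at the start of the episode above 0.03 m).
It fails at once if the multimeter is pushed away (distance of multimeter from where it was at the start of the episode above 0.03 m).
It fails at once if the screwdriver is pushed away (distance of screwdriver from where it was at the start of the episode above 0.03 m).
It also fails if it takes over 67 s, if anything falls off the work surface, if the arm or the gripper's body presses on something with over 40 N, if the wrist force passes 120 N, or if a joint passes its speed limit or range.

## Robot

A 6-joint arm with a two-finger parallel gripper is mounted at the origin on the work surface. World frame = base frame: x ahead of the robot, y to its left, z up, the work surface at z = 0. Lengths are in mm, angles in rad, forces in N, time in s.
With the tool pointing down it reaches from about 200 to 875 mm from the base axis. Payload 3.4 kg.
Tool frame: the origin (TCP) lies on the centre line of the jaws, within the pads' length; the fingertips stand 19 mm ahead of it and the grasp point (between the pads) is the TCP (env.tip_reach is the z of the fingertips in the tool frame, in mm); z points along the fingers, y is the line along which they close (so a half turn about z gives the same grasp; the last joint's range is limited). The gripper opens to 94 mm and grips with 3 to 60 N. Pads are 16 mm wide; open, the fingers measure 119 mm over their backs; the gripper's body (75 mm by 177 mm) begins 78 mm behind the grasp point.
Start: joints at [-1.246, 0.276, 1.505, -0, 1.361, -0.121], TCP at [247.932, -518.838, 224.493] pointing down, gripper open.
Joint ranges: [-2.89, 2.89], [-0.75, 2.08], [0.22, 2.7], [-1.18, 4.32], [0.11, 2.71], [-2.7, 2.7]. Speed limits (rad/s): [2.57, 2.57, 3.14, 3.14, 3.14, 3.14].

## Interface

Orientations are given as a unit quaternion [w, x, y, z].
In Python, from rig import env gives the robot as it stands.
- The arm moves only by the shell command python3 -m handwheel 'ROWS' [FORCE]. ROWS is JSON, one flat list of numbers, 7 for each row, row after row: the shift along the tool's x, y, z in cm, then the turn, a rotation vector about the tool's x, y, z in degrees, then the closure, from 0 (fully open) to 1 (shut). In form: [dx, dy, dz, wx, wy, wz, claw, dx, dy, dz, wx, wy, wz, claw, ...]. A call has 1 to 5 rows; each row shifts and turns the commanded pose from where the row before left it, along the tool's axes as they then stand; what a row does not reach is not made up. A row lasts 1/8 s, in which the tool goes at most 62.5 mm and 10.7 degrees, less where a joint would pass 70% of its speed; a pose out of reach is approached as far as the arm can. A call is refused whole if a number of a shift passes 6.25 or a number of a turn 10.7, either way. A call with a gripper value outside its range is refused whole. The fingers move at their own pace and stop on an object; FORCE is the grip in N (left out, the last holds). Time passes only in rows, so rows that do not move let the fingers close. It gives the time, the measured TCP pose, the force, the opening and the grip force at its end, in the units of the state.
- env.get_obs(): the state, without advancing time (a new reading comes with each control period).
- env.capture(name): name is "side" or "top"; returns a dict with "image" (420x560x3 uint8, red, green, blue), "camera_matrix" (3x3 intrinsics, pixels), "world_from_camera" (4x4, takes a point from camera to world coordinates). Camera axes: x right, y down, z forward; pixel columns grow to the right and rows downward; lengths in mm; the calibration is good to about 2 mm. A picture is of the moment at which its call begins. There is no depth.
- env.close_job(): hands the job in; it is judged then, once.
Trained networks look in a picture, given as the dict that the camera call returned (one of the last four; its "shot" number tells which), for a name from the list of things; names that differ only in an ending like _2 or _b are one class to them, and where a whole thing is asked for, a point or a joint stands for the part that bears it (a point fixed in the world has none). Each returns a list of dicts, best first, with "confidence" (0 to 1); they miss things now and then, are a little off and sometimes report something else, mostly with a low value. They report only what shows in the picture. A call takes as long as a camera call. They do not tell look-alikes from the thing itself.
- env.regions_of(target, picture): "region" (420x560 bool, what is visible of it) and "point" ([column, row] in pixels, amid what is visible of it).
The state is a dict: "t": time; "joint_positions": joint angles; "joint_vel": joint speeds; "joint_efforts": joint torques, N m; "eef_pos": TCP position; "ee_rot": TCP orientation; "wrist_force": force on the tool from outside, world axes, zero at the start; "moment": the same for the moment, N m; "gripper_width": opening from 0.0 (shut) to 1.0 (fully open); "finger_force": force on a finger pad.
Only numpy, scipy, OpenCV 4.12 (cv2) and the standard library are available. Lean on these libraries where they do the work, as an engineer would, in place of code of your own. Each camera call takes 0.05 s, during which the arm holds its last target. There are 200 camera calls.

## Working session

There is one attempt and no reset: what is moved stays moved. The work goes in short steps, Python scripts to look and compute and a shell command to move; the robot and the scene stay as the last step left them, time stands still between calls to the robot, and variables do not carry over. Pictures are saved under pics/ and viewed, at most 10 in all, crops included, and the job is handed in when it is done.

```bash
mkdir -p pics; cat > h.py <<'E'
from rig import env
import numpy as np, cv2
def save(c,name): cv2.imwrite('pics/'+name,c['image'][:,:,::-1])
def ray(c,p,z):
    K=np.array(c['camera_matrix']);T=np.array(c['world_from_camera'])
    d=T[:3,:3]@np.linalg.solve(K,[p[0],p[1],1.]);o=T[:3,3]
    return o+d*(z-o[2])/d[2]
def proj(c,P):
    K=np.array(c['camera_matrix']);T=np.linalg.inv(np.array(c['world_from_camera']))
    q=K@(T[:3,:3]@np.array(P,float)+T[:3,3]);return q[:2]/q[2]
E
python3 - <<'E'
from h import *
for n in('top','side'):
    c=env.capture(n);save(c,n+'0.png');print(n,np.round(np.array(c['world_from_camera']),2).tolist())
    for t in('carrier','pack','socket_mouth','rack','spare_fuse','multimeter','screwdriver'):
        try:
            for r in env.regions_of(t,c): print(t,round(r['confidence'],2),np.round(r['point']),r['region'].sum())
        except Exception as e: print(t,e)
print(env.get_obs())
E
```

```text
top [[-0.03, -0.99, 0.1, 518.07], [-1.0, 0.03, -0.01, -55.5], [0.01, -0.1, -1.0, 979.63], [0.0, 0.0, 0.0, 1.0]]
carrier 0.83 [369. 289.] 255
carrier 0.81 [352. 240.] 529
carrier 0.69 [305. 239.] 242
pack 0.59 [150. 227.] 17029
pack 0.36 [353. 240.] 529
socket_mouth 0.82 [153. 227.] 17132
rack 0.69 [377. 234.] 2003
rack 0.25 [395. 171.] 466
spare_fuse 0.68 [357. 240.] 499
multimeter 0.86 [304. 142.] 2940
screwdriver 0.86 [397. 171.] 413
side [[0.99, -0.08, 0.07, 539.79], [-0.11, -0.75, 0.65, -831.39], [-0.0, -0.65, -0.76, 1009.27], [0.0, 0.0, 0.0, 1.0]]
carrier 0.73 [245. 277.] 539
carrier 0.7 [249. 243.] 239
carrier 0.64 [195. 300.] 369
pack 0.97 [246. 147.] 9878
socket_mouth 0.57 [247. 150.] 9800
socket_mouth 0.16 [323. 333.] 373
rack 0.85 [259. 310.] 2432
spare_fuse 0.48 [264. 315.] 164
multimeter 0.65 [258. 311.] 2353
multimeter 0.64 [337. 246.] 2829
screwdriver 0.73 [325. 331.] 497
screwdriver 0.17 [249. 149.] 10073
{'t': 0.8, 'joint_positions': array([-1.24597207e+00,  2.75874553e-01,  1.50487986e+00,  5.03696200e-05,
        1.36068846e+00, -1.20972550e-01]), 'joint_vel': array([-0.00020799, -0.00166363, -0.00201163, -0.00110001,  0.00060349,
       -0.00089944]), 'joint_efforts': array([ 1.07280164e-03, -4.04393971e+01, -2.37487543e+01,  7.02935806e-02,
        2.46658875e-02,  5.63236455e-06]), 'eef_pos': array([ 247.96819812, -518.83718307,  224.51557989]), 'ee_rot': array([7.19946467e-05, 9.75261991e-01, 2.21052127e-01, 3.21234855e-05]), 'wrist_force': array([-0.24389509, -0.01000981, -0.49299731]), 'moment': array([-0.00840808,  0.00560898,  0.02426613]), 'finger_force': 0.0, 'gripper_width': 1.0032426907624012}
```

View pics/top0.png

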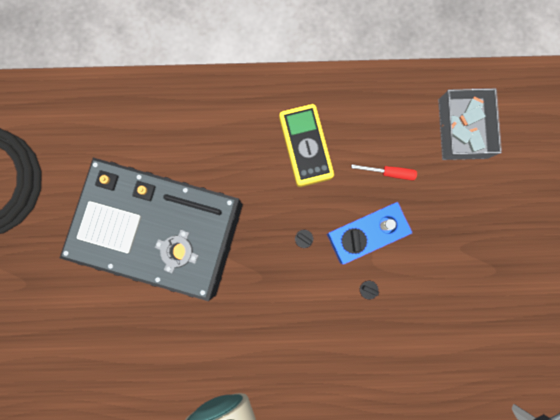

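View pics/side0.png

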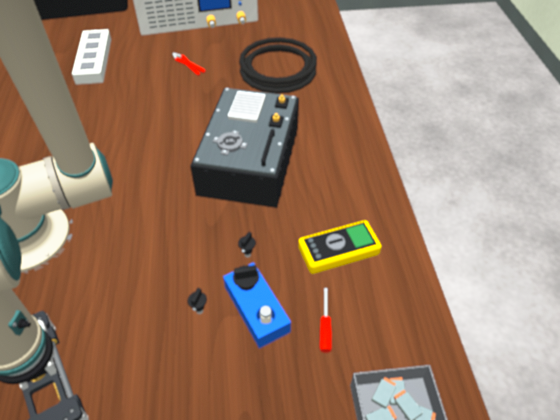

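The top view shows the carrier in the rack's well at (354,240), the spare fuse at (389,225) and the socket at (179,251). The two smaller caps at (304,239) and (369,290) are look-alikes standing on the bench. I'll enlarge the socket and carrier.

```bash
python3 - <<'E'
from h import *
c=env.capture('top');I=c['image'][:,:,::-1]
a=cv2.resize(I[221:281,149:209],(400,400),interpolation=cv2.INTER_CUBIC)
b=cv2.resize(I[210:270,324:384],(400,400),interpolation=cv2.INTER_CUBIC)
cv2.imwrite('pics/crop1.png',np.hstack([a,b]))
print(c['camera_matrix'])
for p,z in(((179,251),130),((354,240),100),((388,225),60)): print(ray(c,p,z))
r=env.regions_of('pack',c)[0]['region'].astype(np.uint8)
cn=max(cv2.findContours(r,0,1)[0],key=cv2.contourArea);print(cv2.boxPoints(cv2.minAreaRect(cn)))
for q in cv2.boxPoints(cv2.minAreaRect(cn)): print(ray(c,q,110))
c=env.capture('side');I=c['image'][:,:,::-1]
a=cv2.resize(I[120:160,205:255],(400,320),interpolation=cv2.INTER_CUBIC)
b=cv2.resize(I[255:295,220:270],(400,320),interpolation=cv2.INTER_CUBIC)
cv2.imwrite('pics/crop2.png',np.hstack([a,b]))
for p,z in(((231,141),130),((247,275),90)): print(ray(c,p,z))
E
```

```text
[[417.56528188   0.         279.66447601]
 [  0.         417.56528188 210.52815591]
 [  0.           0.           1.        ]]
[523.49266372 142.3103956  130.        ]
[ 535.91867041 -218.40996191  100.        ]
[ 567.56621955 -302.5231784    60.        ]
[[ 58.071922 259.2262  ]
 [ 88.461876 153.58492 ]
 [244.89948  198.5875  ]
 [214.50952  304.22876 ]]
[514.05505436 395.90218969 110.        ]
[734.22982727 336.65569436 110.        ]
[628.98328513   8.36744193 110.        ]
[413.06768193  75.14704708 110.        ]
[528.39492088 145.69792311 130.        ]
[ 540.00280244 -232.97180707   90.        ]
```

View pics/crop1.png

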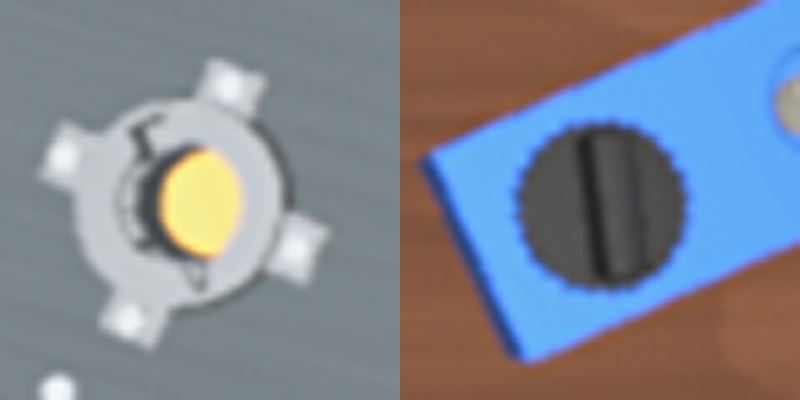

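View pics/crop2.png

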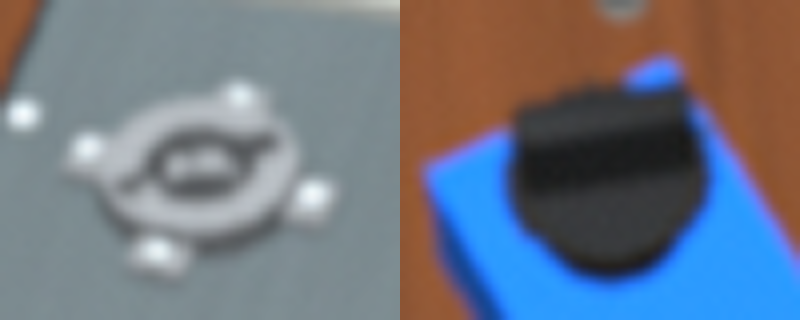

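The crops show the slot pair at crop (145,135)-(197,275) in the top view and (130,185)-(265,145) in the side view. The carrier's flange is centred at crop (203,205), with the wing running nearly along world x.

```bash
python3 - <<'E'
from h import *
t=env.capture('top');s=env.capture('side')
T=lambda x,y,X=149,Y=221:((x+.5)/6.667-.5+X,(y+.5)/6.667-.5+Y)
S=lambda x,y,X=205,Y=120:((x+.5)/8-.5+X,(y+.5)/8-.5+Y)
def pr(n,c,p,z): r=ray(c,p,z);print(n,r.round(1));return r
pr('sock top',t,T(174,201),130);pr('sock side',s,S(199,160),130)
for c,a,b in((t,T(197,275),T(145,135)),(s,S(130,185),S(265,145))):
    A=pr('slotA',c,a,130);B=pr('slotB',c,b,130);d=B-A;print('mid',(A+B)/2,'len',np.hypot(*d[:2]),'ang',np.degrees(np.arctan2(d[1],d[0])))
pr('flange top',t,T(203,205,324,210),73)
A=pr('wing',t,T(234,277,324,210),102);B=pr('wing',t,T(212,137,324,210),102);d=B-A;print((A+B)/2,np.hypot(*d[:2]),np.degrees(np.arctan2(d[1],d[0])))
# bolts
for n,c,ps in(('t',t,[T(230,85),T(65,155),T(128,320),T(297,247)]),('s',s,[S(240,95),S(88,148),S(157,250),S(313,195)])):
    print(n,np.mean([ray(c,p,123) for p in ps],0),[np.round(ray(c,p,123)[:2]) for p in ps])
# flange outline in side view
P=np.array([proj(s,[536+28*np.cos(a),-222+28*np.sin(a),73]) for a in np.linspace(0,6.28,40)]);print('pred flange@(536,-222) side crop', ((P.min(0)-[220,255])*8).round(), ((P.max(0)-[220,255])*8).round())
E
```

```text
sock top [524.3 151.  130. ]
sock side [524.7 151.5 130. ]
slotA [501.8 144.2 130. ]
slotB [544.5 159.7 130. ]
mid [523.17504758 151.96960972 130.        ] len 45.45805504262052 ang 19.957376868546163
slotA [502.5 142.3 130. ]
slotB [546.  156.3 130. ]
mid [524.2343748  149.27671904 130.        ] len 45.713937449614605 ang 17.813718816790807
flange top [ 535.8 -223.4   73. ]
wing [ 512.4 -226.8  102. ]
wing [ 556.5 -221.9  102. ]
[ 534.44001303 -224.32568334  102.        ] 44.41542805086006 6.278797040024545
t [524.15838824 150.89946356 123.        ] [array([559., 135.]), array([539., 186.]), array([489., 167.]), array([509., 115.])]
s [524.51781563 154.03123099 123.        ] [array([539., 189.]), array([489., 169.]), array([509., 119.]), array([560., 139.])]
pred flange@(536,-222) side crop [97. 75.] [305. 251.]
```

```bash
python3 -m handwheel '[5.52,-2.04,0,0,0,0,0, 5.52,-2.04,0,0,0,0,0, 5.52,-2.04,0,0,0,0,0, 5.52,-2.04,0,0,0,0,0, 5.52,-2.04,0,0,0,0,0]' 45; python3 -m handwheel '[5.52,-2.04,0,0,0,0,0, 5.52,-2.04,0,0,0,0,0, 0,0,2.5,0,0,9,0, 0,0,2.5,0,0,9,0, 0,0,0,0,0,0,0]'
```

```text
t: 1.68
eef_pos: [454.2, -306.4, 224.7]
ee_rot: [0.0, 0.975, 0.221, 0.0]
wrist_force: [-0.5, -0.5, 0.6]
gripper_width: 1.002
finger_force: 0.0
t: 2.3
eef_pos: [533.9, -222.4, 172.7]
ee_rot: [-0.001, 0.998, 0.067, -0.002]
wrist_force: [0.3, 0.3, -0.4]
gripper_width: 0.997
finger_force: 0.0
```

```bash
python3 -m handwheel '[0.15,0.15,3,0,0,0,0, 0,0,3,0,0,0,0.3, 0,0,1.75,0,0,0,0.5, 0,0,0,0,0,0,0.6,0,0,0,0,0,0,0.7]' 45; python3 - <<'E'
from h import *
c=env.capture('side');a=c['image'][215:315,195:295,::-1]
cv2.imwrite('pics/s3.png',cv2.resize(a,(600,600),interpolation=cv2.INTER_CUBIC))
E
```

```text
t: 2.92
eef_pos: [537.6, -225.4, 98.4]
ee_rot: [0.001, 0.998, 0.066, 0.001]
wrist_force: [-0.5, 0.1, -0.4]
gripper_width: 0.609
finger_force: 0.0
```

View pics/s3.png

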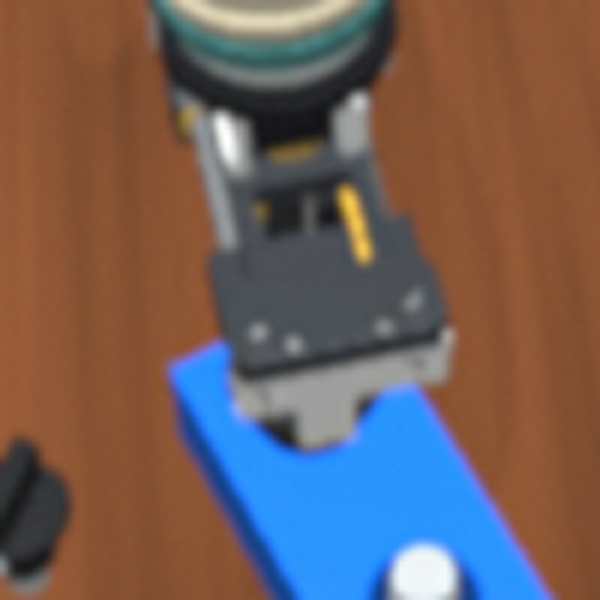

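The near finger sits at (325,420), and flange shows about equally on both sides of it (265–375), so the gripper is centred on the wing. Next I lower the last 3 mm and close.

```bash
python3 -m handwheel '[-0.1,0,0.3,0,0,0,0.7, 0,0,0,0,0,0,0.8, 0,0,0,0,0,0,1,0,0,0,0,0,0,1,0,0,0,0,0,0,1]' 50; python3 -m handwheel '[0,0,0,0,0,0,1, 0,0,-1.5,0,0,0,1, 0,0,-3,0,0,0,1,0,0,-4,0,0,0,1,0,0,-4,0,0,0,1]';python3 -m handwheel '[0,0,0,0,0,0,1,0,0,0,0,0,0,1]'
```

```text
t: 3.6
eef_pos: [535.7, -224.8, 94.0]
ee_rot: [0.0, 0.998, 0.066, 0.0]
wrist_force: [0.2, 1.2, 0.8]
gripper_width: 0.146
finger_force: 50.0
t: 4.22
eef_pos: [535.4, -224.7, 220.6]
ee_rot: [-0.0, 0.998, 0.066, -0.0]
wrist_force: [0.5, 0.2, -2.1]
gripper_width: 0.146
finger_force: 50.0
t: 4.47
eef_pos: [534.8, -224.3, 218.0]
ee_rot: [-0.001, 0.998, 0.066, -0.001]
wrist_force: [-0.8, -0.1, -2.8]
gripper_width: 0.147
finger_force: 50.0
```

```bash
python3 -m handwheel '[0,0,-2.5,0,0,0,1, 0,0,-2.5,0,0,0,1, 0.56,-5.34,0,0,0,0,1, 0.56,-5.34,0,0,0,0,1, 0.56,-5.34,0,0,0,0,1]'; python3 -m handwheel '[0.56,-5.34,0,0,0,0,1, 0.56,-5.34,0,0,0,0,1, 0.56,-5.34,0,0,0,0,1, 0.56,-5.34,0,0,0,0,1,0,0,0,0,0,-5.7,1]';  python3 -m handwheel '[0,0,0,0,0,-5.7,1,0,0,0,0,0,0,1,0,0,0,0,0,0,1,0,0,0,0,0,0,1]'; python3 - <<'E'
from h import *
c=env.capture('side');o=env.get_obs();print(o['eef_pos'],o['ee_rot'],o['moment'],o['wrist_force'])
a=c['image'][60:160,180:280,::-1]
cv2.imwrite('pics/s4.png',cv2.resize(a,(600,600),interpolation=cv2.INTER_CUBIC))
p=o['eef_pos']
for z in(-88,-74,-64,-39,-26.5): print(z,(proj(c,[p[0],p[1],p[2]+z])-[180,60])*6)
E
```

```text
t: 5.1
eef_pos: [530.0, -62.1, 266.5]
ee_rot: [-0.001, 0.998, 0.065, -0.002]
wrist_force: [0.5, 0.1, -1.9]
gripper_width: 0.148
finger_force: 50.0
t: 5.72
eef_pos: [523.7, 154.6, 266.4]
ee_rot: [-0.001, 0.993, 0.119, -0.002]
wrist_force: [-0.3, -1.1, -2.9]
gripper_width: 0.143
finger_force: 50.0
t: 6.22
eef_pos: [525.3, 150.6, 268.4]
ee_rot: [0.0, 0.986, 0.164, -0.0]
wrist_force: [0.1, -0.9, -2.3]
gripper_width: 0.147
finger_force: 50.0
[525.43112449 150.63998458 268.65796133] [ 2.05156487e-05  9.86458600e-01  1.64010282e-01 -2.41484579e-04] [-0.0137673   0.01803519  0.0037299 ] [ 0.32339065  0.17317435 -2.68165625]
-88 [289.52804234 386.41183363]
-74 [286.97979727 359.91335701]
-64 [285.13298636 340.70889498]
-39 [280.41590291 291.65728412]
-26.5 [278.00217091 266.55757059]
```

View pics/s4.png

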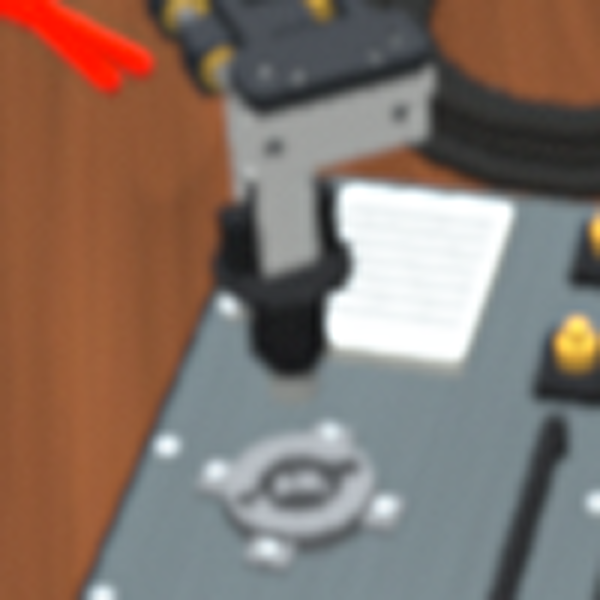

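The carrier hangs straight below the gripper, with its flange at (283,265) and its end at (291,385), perhaps 1–2 mm in +x of the TCP. The socket is at (300,485). I'll shift slightly and go down.

```bash
python3 -m handwheel '[-0.15,-0.05,3,0,0,0,1, 0,0,2,0,0,0,1, 0,0,1,0,0,0,1, 0,0,0.5,0,0,0,1,0,0,0,0,0,0,1]';python3 -m handwheel '[0,0,0.3,0,0,0,1, 0,0,0.3,0,0,0,1, 0,0,0.2,0,0,0,1, 0,0,0,0,0,0,1]'
```

```text
t: 6.9
eef_pos: [524.2, 150.9, 204.2]
ee_rot: [0.0, 0.986, 0.164, 0.0]
wrist_force: [-0.5, 0.5, -2.2]
gripper_width: 0.146
finger_force: 50.0
t: 7.4
eef_pos: [523.8, 150.9, 195.8]
ee_rot: [0.0, 0.986, 0.165, -0.0]
wrist_force: [-0.6, -0.2, -3.6]
gripper_width: 0.148
finger_force: 50.0
```

```bash
python3 -m handwheel '[0,0,0.3,0,0,0,1, 0,0,0.3,0,0,0,1, 0,0,0.3,0,0,0,1, 0,0,0,0,0,0,1]';python3 -m handwheel '[0,0,0.3,0,0,0,1,0,0,0.3,0,0,0,1, 0,0,0.2,0,0,0,1, 0,0,0,0,0,0,1]'
```

```text
t: 7.9
eef_pos: [523.8, 150.6, 186.5]
ee_rot: [0.0, 0.986, 0.165, -0.0]
wrist_force: [-0.7, -1.2, -3.5]
gripper_width: 0.145
finger_force: 50.0
t: 8.4
eef_pos: [523.9, 150.6, 178.6]
ee_rot: [0.0, 0.986, 0.165, -0.0]
wrist_force: [0.6, -1.8, -4.2]
gripper_width: 0.146
finger_force: 50.0
```

```bash
python3 -m handwheel '[0,0.03,0.3,0,0,0,1, 0,0,0.2,0,0,0,1, 0,0,0,0,0,0,1]';python3 -m handwheel '[0,0,0.1,0,0,0,1,0,0,0.1,0,0,0,1, 0,0,0.1,0,0,0,1, 0,0,0,0,0,0,1]'
```

```text
t: 8.78
eef_pos: [523.9, 150.6, 173.6]
ee_rot: [0.0, 0.986, 0.165, -0.0]
wrist_force: [0.2, -1.9, -3.7]
gripper_width: 0.151
finger_force: 50.0
t: 9.28
eef_pos: [524.1, 150.6, 171.5]
ee_rot: [0.0, 0.986, 0.165, 0.0]
wrist_force: [-1.0, -2.3, 2.9]
gripper_width: 0.145
finger_force: 50.0
```

```bash
python3 -m handwheel '[0,0,0.1,0,0,0,1,0,0,0,0,0,0,1, 0,0,0,0,0,0,1]'
```

```text
t: 9.65
eef_pos: [524.2, 150.6, 171.1]
ee_rot: [0.0, 0.986, 0.165, 0.001]
wrist_force: [-2.1, -3.0, 6.9]
gripper_width: 0.146
finger_force: 50.0
```

```bash
python3 -m handwheel '[0,0,0,0,0,-1.5,1,0,0,0,0,0,-1.5,1, 0,0,0,0,0,0,1]';python3 -m handwheel '[0,0,0,0,0,-1.5,1,0,0,0,0,0,-1.5,1, 0,0,0,0,0,0,1]'
```

```text
t: 10.02
eef_pos: [524.3, 150.5, 169.9]
ee_rot: [0.0, 0.982, 0.19, 0.0]
wrist_force: [-0.6, -3.3, 1.7]
gripper_width: 0.149
finger_force: 50.0
t: 10.4
eef_pos: [524.7, 150.0, 170.0]
ee_rot: [0.001, 0.976, 0.216, 0.001]
wrist_force: [0.9, -5.1, 0.3]
gripper_width: 0.144
finger_force: 50.0
```

```bash
python3 -m handwheel '[0,0.05,0,0,0,2.5,1,0,0,0.1,0,0,0,1, 0,0,0.1,0,0,0,1,0,0,0,0,0,0,1]';python3 -c "
from h import *
print(env.get_obs()['moment'])"
```

```text
t: 10.9
eef_pos: [524.3, 150.4, 168.1]
ee_rot: [-0.0, 0.981, 0.195, 0.0]
wrist_force: [0.3, -1.6, 2.1]
gripper_width: 0.144
finger_force: 50.0
[-0.58481848 -0.00981606  0.01331175]
```

```bash
python3 -m handwheel '[0,0,0.2,0,0,0,1,0,0,0.2,0,0,0,1, 0,0,0.2,0,0,0,1,0,0,0,0,0,0,1]';python3 -m handwheel '[0,0,0.1,0,0,0,1,0,0,0.1,0,0,0,1, 0,0,0.1,0,0,0,1,0,0,0,0,0,0,1]';python3 -c "
from h import *
print(env.get_obs()['moment'])"
```

```text
t: 11.4
eef_pos: [524.3, 150.4, 162.1]
ee_rot: [-0.0, 0.981, 0.195, 0.0]
wrist_force: [-0.1, -2.0, 4.5]
gripper_width: 0.144
finger_force: 50.0
t: 11.9
eef_pos: [524.3, 150.3, 159.6]
ee_rot: [-0.0, 0.981, 0.195, 0.0]
wrist_force: [-1.2, -2.3, 6.9]
gripper_width: 0.145
finger_force: 50.0
[-0.49495837  0.21938829  0.0052522 ]
```

```bash
python3 -m handwheel '[0,0,0.1,0,0,0,1,0,0,0.1,0,0,0,1,0,0,0,0,0,0,1]';python3 -m handwheel '[0,0,0.08,0,0,0,1,0,0,0,0,0,0,1,0,0,0,0,0,0,1]';python3 -c "
from h import *
print(env.get_obs()['moment'])"
```

```text
t: 12.28
eef_pos: [524.3, 150.3, 157.8]
ee_rot: [-0.0, 0.981, 0.195, 0.0]
wrist_force: [-1.1, -3.6, 8.2]
gripper_width: 0.143
finger_force: 50.0
t: 12.65
eef_pos: [524.3, 150.3, 157.1]
ee_rot: [-0.0, 0.981, 0.195, 0.0]
wrist_force: [-2.0, -1.4, 8.5]
gripper_width: 0.144
finger_force: 50.0
[-0.56050345  0.36568106  0.01519399]
```

```bash
python3 -m handwheel '[0,0,0.04,0,0,4,1,0,0,0,0,0,4,1,0,0,0,0,0,4,1,0,0,0,0,0,0,1]';python3 -c "
from h import *
print(env.get_obs()['moment'])"
```

```text
t: 13.15
eef_pos: [524.2, 150.5, 156.5]
ee_rot: [-0.0, 0.996, 0.091, 0.0]
wrist_force: [-1.9, -2.2, 8.8]
gripper_width: 0.146
finger_force: 50.0
[-0.44757097  0.29509784 -0.07447479]
```

```bash
python3 -m handwheel '[0,0,0,0,0,4,1,0,0,0,0,0,4,1,0,0,0,0,0,4,1,0,0,0,0,0,0,1]';python3 -c "
from h import *
print(env.get_obs()['moment'])";python3 -m handwheel '[0,0,0,0,0,4,1,0,0,0,0,0,4,1,0,0,0,0,0,3,1,0,0,0,0,0,0,1]';python3 -c "
from h import *
print(env.get_obs()['moment'])"
```

```text
t: 13.65
eef_pos: [524.2, 150.8, 156.5]
ee_rot: [-0.001, 1.0, -0.014, 0.0]
wrist_force: [-1.5, -1.8, 8.2]
gripper_width: 0.147
finger_force: 50.0
[-0.32592238  0.44271172 -0.06552769]
t: 14.15
eef_pos: [524.2, 150.8, 156.5]
ee_rot: [-0.001, 0.994, -0.11, 0.0]
wrist_force: [-1.7, -0.6, 8.4]
gripper_width: 0.144
finger_force: 50.0
[-0.30628528  0.32158101  0.01980886]
```

```bash
python3 -m handwheel '[0,0,0,0,0,3,1,0,0,0,0,0,3,1,0,0,0,0,0,3,1,0,0,0,0,0,0,1]';python3 -c "
from h import *
print(env.get_obs()['moment'])";python3 -m handwheel '[0,0,0,0,0,1.5,1,0,0,0,0,0,1.5,1,0,0,0,0,0,0,1]';python3 -c "
from h import *
print(env.get_obs()['moment'])"
```

```text
t: 14.65
eef_pos: [524.3, 151.0, 156.5]
ee_rot: [-0.001, 0.982, -0.187, 0.0]
wrist_force: [-2.1, 0.2, 8.1]
gripper_width: 0.144
finger_force: 50.0
[-0.18456892  0.36664843  0.01980618]
t: 15.02
eef_pos: [524.4, 151.0, 156.6]
ee_rot: [-0.001, 0.977, -0.213, 0.0]
wrist_force: [-1.2, 0.1, 7.9]
gripper_width: 0.144
finger_force: 50.0
[-0.11909496  0.32739239 -0.00837552]
```

```bash
python3 -m handwheel '[0,0,0,0,0,1.5,1,0,0,0,0,0,1.5,1,0,0,0,0,0,0,1]';python3 -c "
from h import *
print(env.get_obs()['moment'])";python3 -m handwheel '[0,0,0,0,0,1.5,1,0,0,0,0,0,0,1]';python3 -c "
from h import *
print(env.get_obs()['moment'])"
```

```text
t: 15.4
eef_pos: [524.2, 150.8, 156.6]
ee_rot: [-0.001, 0.971, -0.238, 0.0]
wrist_force: [-2.4, -1.5, 8.9]
gripper_width: 0.144
finger_force: 50.0
[-0.23922846  0.36220637  0.18620372]
t: 15.65
eef_pos: [523.9, 150.4, 156.6]
ee_rot: [-0.0, 0.968, -0.251, -0.0]
wrist_force: [-2.8, -2.1, 8.1]
gripper_width: 0.146
finger_force: 50.0
[-0.35002572  0.45724116  0.168547  ]
```

```bash
python3 -m handwheel '[0,0,0,0,0,1,1,0,0,0,0,0,0,1]';python3 -c "
from h import *
print(env.get_obs()['moment'])"
```

```text
t: 15.9
eef_pos: [523.7, 150.2, 156.5]
ee_rot: [0.0, 0.966, -0.259, -0.0]
wrist_force: [-2.1, -2.4, 10.1]
gripper_width: 0.143
finger_force: 50.0
[-0.4313136   0.48131981  0.33824351]
```

```bash
python3 -m handwheel '[0,0,0,0,0,-1.2,1,0,0,-0.15,0,0,0,1,0,0,-0.15,0,0,0,1,0,0,-0.1,0,0,0,1,0,0,0,0,0,0,1]';python3 -c "
from h import *
print(env.get_obs()['moment'])"
```

```text
t: 16.52
eef_pos: [523.8, 150.3, 160.0]
ee_rot: [-0.0, 0.968, -0.249, -0.0]
wrist_force: [-1.2, -1.9, 6.3]
gripper_width: 0.146
finger_force: 50.0
[-0.42809304  0.35612587  0.09453465]
```

```bash
python3 -m handwheel '[0,0,-0.1,0,0,0,1,0,0,-0.1,0,0,0,1,0,0,0,0,0,0,1]'
```

```text
t: 16.9
eef_pos: [523.9, 150.3, 161.8]
ee_rot: [-0.0, 0.968, -0.249, -0.0]
wrist_force: [-1.5, -2.2, 4.9]
gripper_width: 0.147
finger_force: 50.0
```

```bash
python3 -m handwheel '[0,0,-0.1,0,0,0,1,0,0,0,0,0,0,1]'; python3 -m handwheel '[0,0,-0.08,0,0,0,1,0,0,0,0,0,0,1]'
```

```text
t: 17.15
eef_pos: [523.8, 150.3, 162.0]
ee_rot: [0.0, 0.968, -0.249, -0.001]
wrist_force: [-0.9, -1.5, -0.9]
gripper_width: 0.142
finger_force: 50.0
t: 17.4
eef_pos: [523.8, 150.3, 162.1]
ee_rot: [0.0, 0.968, -0.249, -0.001]
wrist_force: [1.4, 0.6, -10.6]
gripper_width: 0.148
finger_force: 50.0
```

It stalls at 162.0 with the force swinging to a pull, so the carrier is locked. I'll ease off, release and retreat.

```bash
python3 -m handwheel '[0,0,0.1,0,0,0,1,0,0,0,0,0,0,0.75,0,0,0,0,0,0,0.6,0,0,0,0,0,0,0.6,0,0,0,0,0,0,0.6]'; python3 -m handwheel '[0,0,-2,0,0,0,0.6,0,0,-4,0,0,0,0.6,0,0,-6,0,0,0,0.6,-6,0,0,0,0,0,0.6,-6,0,0,0,0,0,0.6]';python3 -m handwheel '[-5,0,0,0,0,0,0.6,-5,0,0,0,0,0,0.6,0,0,0,0,0,0,0.6]';python3 - <<'E'
from h import *
o=env.get_obs();print(o['eef_pos'],o['wrist_force'])
t=env.capture('top');s=env.capture('side')
a=cv2.resize(t['image'][211:291,139:219,::-1],(400,400),interpolation=2);b=cv2.resize(s['image'][100:180,190:270,::-1],(400,400),interpolation=2)
cv2.imwrite('pics/fin.png',np.hstack([a,b]))
for n,c,o,k in(('t',t,[139,211],5),('s',s,[190,100],5)):
    P=np.array([proj(c,[524.3+28*np.cos(a),150.8+28*np.sin(a),141]) for a in np.linspace(0,6.28,40)]);print(n,((P.min(0)-o)*k).round(),((P.max(0)-o)*k).round())
E
```

```text
t: 18.02
eef_pos: [524.4, 150.2, 162.9]
ee_rot: [-0.0, 0.968, -0.249, 0.0]
wrist_force: [0.6, -0.9, 0.6]
gripper_width: 0.399
finger_force: 0.0
t: 18.65
eef_pos: [418.7, 208.7, 283.4]
ee_rot: [-0.001, 0.968, -0.25, 0.001]
wrist_force: [0.2, 0.6, 0.2]
gripper_width: 0.402
finger_force: 0.0
t: 19.02
eef_pos: [328.7, 257.3, 283.1]
ee_rot: [-0.0, 0.969, -0.247, -0.0]
wrist_force: [0.1, -0.2, 0.8]
gripper_width: 0.404
finger_force: 0.0
[328.73552526 257.26647592 283.06907178] [ 0.05427349 -0.19108737  0.77549329]
t [102. 128.] [242. 269.]
s [139. 146.] [250. 220.]
```

View pics/fin.png

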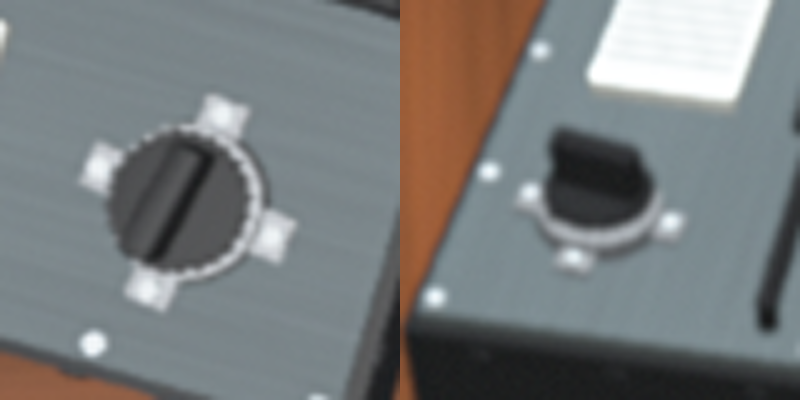

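The carrier is seated level in the socket: its flange spans 105–248 by 130–272 in the top crop, against a predicted 102–242 by 128–269. It is turned to the stop and the gripper is clear, so I'm handing in.

```bash
python3 -c "
from rig import env
print(env.close_job())"
```

```text
the job is handed in; nothing more can be done
None
```

The fuse carrier is locked in the pack's socket (it held against a light pull), the gripper is clear and the job was handed in at about 19 s; no verdict came back, and I never sent the arm near the spare fuse, multimeter or screwdriver after lifting the carrier out.

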